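# Hold the printer's lift brake half released with the release pin

## Robot

A 6-joint arm with a two-finger parallel gripper is mounted at the origin on the work surface. World frame = base frame: x ahead of the robot, y to its left, z up, the work surface at z = 0. Lengths are in mm, angles in rad, forces in N, time in s.
With the tool pointing down it reaches from about 350 to 975 mm from the base axis. Payload 4.9 kg.
Tool frame: the origin (TCP) lies at the very end of the fingers, on their centre line; the grasp point (between the pads) lies 19 mm behind it (r.grasp_offset is the distance from the TCP to the grasp point, in mm); z points along the fingers, y is the line along which they close (so a half turn about z gives the same grasp; the last joint's range is limited). The gripper opens to 85 mm and grips with 20 to 120 N. Pads are 22 mm wide; open, the fingers measure 114 mm over their backs; the gripper's body (76 mm by 85 mm) begins 54 mm behind the grasp point. The pads swing forward as they close: fully open they stand 13 mm farther back than shut.
Start: joints at [-1.441, 0.053, 1.613, -0, 1.476, -0.119], TCP at [153.896, -605.737, 231.304] pointing down, gripper open.
Joint ranges: [-3.01, 3.01], [-1.01, 2.22], [0.06, 2.58], [-1.02, 4.17], [0.09, 2.62], [-3.14, 3.14]. Speed limits (rad/s): [2.57, 2.57, 3.14, 3.14, 3.14, 3.14].

## Interface

Orientations are given as a 3x3 rotation matrix whose columns are the frame's x, y, z axes.
In Python, from workcell import get_obs, vision, ticket, r gives the robot as it stands. The module is installed in compiled form; this text tells all that it offers.
- The arm moves only by the tool apply_moves, never from a script. Its argument "increments" is one flat list of numbers, 7 for each row, row after row: the shift along the tool's x, y, z each as a share of 0.5 m, from -1 to 1, then the turn, a rotation vector about the tool's x, y, z each as a share of pi rad, from -1 to 1, then the opening, from 0 (shut) to 1 (fully open). A call has 1 to 8 rows; each row shifts and turns the commanded pose from where the row before left it, along the tool's axes as they then stand; what a row does not reach is not made up. A row lasts 1/12 s, in which the tool goes at most 41.7 mm and 7.16 degrees, less where a joint would pass 70% of its speed; a pose out of reach is approached as far as the arm can. A call with a number of a shift or a turn outside -1 to 1 is refused whole. A call with a gripper value outside its range is refused whole. The fingers move at their own pace and stop on an object; "newtons" is the grip in N (left out, the last holds). Time passes only in rows, so rows that do not move let the fingers close. It gives the time, the measured TCP pose, the force, the opening and the grip force at its end, in the units of the state.
- get_obs(): the state, without advancing time (a new reading comes with each control period).
- vision.get_image(name): name is "scene" or "top"; returns a dict with "image" (480x640x3 uint8, red, green, blue), "intrinsics" (3x3 intrinsics, pixels), "dist_coeffs" ([k1, k2, p1, p2, k3] as OpenCV has them; the pictures are not rectified), "R" (3x3) and "t" (3): a world point X has camera coordinates R X + t. Camera axes: x right, y down, z forward; pixel columns grow to the right and rows downward; lengths in mm; the calibration is good to about 2 mm. A picture is of the moment at which its call begins. There is no depth.
- ticket.finish_job(): hands the job in; it is judged then, once.
The state is a dict: "time": time; "qpos": joint angles; "qd": joint speeds; "joint_efforts": joint torques, N m; "tool_pos": TCP position; "eef_rot": TCP orientation; "force": force on the tool from outside, world axes, zero at the start; "wrist_torque": the same for the moment, N m; "opening": finger opening in mm; "finger_force": force on a finger pad.
Only numpy, scipy, OpenCV 4.12 (cv2) and the standard library are available. Lean on these libraries where they do the work, as an engineer would, in place of code of your own. Each camera call takes 0.05 s, during which the arm holds its last target. There are 200 camera calls.

## Task

Take the release pin (the tool with the square handle and the round collar) out of the tool stand and put its end down through the hole in the top plate of the printer's lift-brake module. With the pin, press the spring plunger under the hole about half way, so that the pin's collar comes level with the top of the little gauge post beside the hole, without ever bottoming the plunger out. Keep it there for three seconds and finish while still gripping the pin and holding the plunger at that depth; leave everything else on the bench where it is.

Things in the scene. Friction and masses are not known exactly. Their poses are not given: they have to be found in the camera images.
- pin: release pin, 115 mm long, 0.09 kg (may differ by a third), starts upright in one of the three sockets of the tool stand. Black square handle 20 x 20 mm and 45 mm tall (from 70 to 115 mm above the tip), steel shaft 8 mm across (tip bevelled to 5 mm over the last 2 mm), and a steel disc collar 30 mm across and 4 mm thick whose underside is 57 mm above the tip. Origin at the lower tip; z runs along the pin up to the handle; x and y are square to the handle's flat sides.
- pin_tip (a point): the lower end of the release pin (same point as the pin's origin)
- pin_grip (a point): middle of the pin's square handle, on its axis, 92.5 mm above the tip
- pin_collar (a point): centre of the underside of the pin's collar, 57 mm above the tip
- stand: fixed wooden tool stand, 55 (its x) x 205 (its y) x 50 mm high, origin centre of its underside. Three round sockets 9 mm across, 35 mm deep, in a row along its y at -70, 0 and +70 mm; a tool stands in each, in any order, turned at most 0.3 rad from the stand's axes. The tools' tips rest 15 mm above the table.
- module: fixed lift-brake module: white base slab 110 (its x) x 175 (its y) x 12 mm, two cheeks carrying an aluminium top plate 60 (x) x 108 (y) x 6 mm whose upper face is 75 mm above the table, open below towards its x sides. A motor block 42 mm square, 56 mm high stands at its y = -84 mm. Origin on the table right below the hole.
- hole (a point): centre of the hole in the top plate, at the plate's upper face, 75 mm above the table. Round, 12 mm across, 6 mm deep (right through), axis vertical. The plunger's cap lies 30 mm below this point when up.
- post_top (a point): top of the gauge post, a steel stub 8 mm across and 15 mm tall on the plate, 32 mm from the hole along the module's y. The pin's collar underside is level with it when the plunger is pressed 12 mm.
- plunger (a joint): travel of the plunger straight down: 0 = up, 0.024 = bottomed out, 0.012 = half way. Spring: 3 N to start it moving, plus 0.3 N for every mm (6.6 N at half way, 10.2 N at the bottom); it springs back when let go.
- plunger_top (a point): centre of the plunger's flat steel cap, 30 mm across, right under the hole, 45 mm above the table when up; it moves down with the plunger
- round_driver: round-handled driver standing upright in the tool stand: black cylinder handle 24 mm across, from 70 to 110 mm above its tip (its top stands 125 mm above the table), on an 8 mm steel shaft; no collar. Origin at its lower tip. A bystander: leave alone.
- ball_driver: ball-handled driver standing upright in the tool stand: black ball 30 mm across on an 8 mm steel shaft; no collar. Origin at its lower tip; ball centre 85 mm above it (ball top 115 mm above the table). A bystander: leave alone.
- spool: filament spool lying flat, 160 mm across, 65 mm high, origin centre of its underside. A bystander.
- screw_jar: small clear jar, 52 mm across, 60 mm high, origin centre of its underside. A bystander.
- scraper: flat scraper, 200 mm long, lying on the table, origin under it. A bystander.
- spanner: spanner, 150 mm long, lying on the table, origin under it. A bystander.
- bracket: printed grey L bracket, 50 x 35 x 36 mm, origin centre of its underside. A bystander.
- tray: grey open tray, 110 x 80 x 25 mm, origin centre of its underside. A bystander.
Not all that is in view belongs to the job. Leave any orange, purple or white look-alike of the pin alone.

How it is judged:
By the outcome, as a careful person would: the job done as asked, in the order asked, and still so for the second after the job is handed in, while the arm keeps its last pose, push and grip.
It also fails if it takes over 58 s, if anything falls off the work surface, if the arm or the gripper's body presses on something with over 40 N, if the wrist force passes 120 N, or if a joint passes its speed limit or range.

## Working session

There is one attempt and no reset: what is moved stays moved. The work goes in short steps, Python scripts to look and compute and a tool call to move; the robot and the scene stay as the last step left them, time stands still between calls to the robot, and variables do not carry over. Pictures are saved under pics/ and viewed, at most 10 in all, crops included, and the job is handed in when it is done.

Besides the shell and the picture viewer there is one more tool, called after "Emit:" in YAML: its name, and indented under it one key for each argument. apply_moves: Moves the arm, as the interface text tells. Its arguments: {"type":"object","properties":{"increments":{"type":"array"},"newtons":{"type":"number"}},"required":["increments"]}

```bash
mkdir -p pics
python3 - <<'E'
from workcell import get_obs, vision, r
import cv2,numpy as np,pickle
o=get_obs();print(o['time'],o['tool_pos'],o['eef_rot'],o['opening'],r.grasp_offset)
for n in('scene','top'):
    d=vision.get_image(n);pickle.dump(d,open(n+'.pkl','wb'));cv2.imwrite(f'pics/{n}0.png',d['image'][:,:,::-1])
    print(n,-d['R'].T@d['t'],d['R'][2],d['intrinsics'][0],d['dist_coeffs'])
E
```

```text
0.0 [ 153.80757505 -605.13415471  230.0627589 ] [[ 9.69214863e-01  2.46216288e-01 -2.97383374e-04]
 [ 2.46216372e-01 -9.69212716e-01  2.05180457e-03]
 [ 2.16959958e-04 -2.06186014e-03 -9.99997851e-01]] 85.14500368574004 18.700000000000003
scene [1051.05718178  584.35234627  659.1229937 ] [-0.54086109 -0.60230437 -0.58711049] [526.00084688   0.         321.11567193] [-0.00312533  0.          0.          0.          0.        ]
top [ 340.58973245   34.91087595 1205.74897106] [ 0.20185467  0.00901392 -0.97937401] [540.98139231   0.         314.85421904] [-0.16772747  0.          0.          0.          0.        ]
```

View pics/scene0.png

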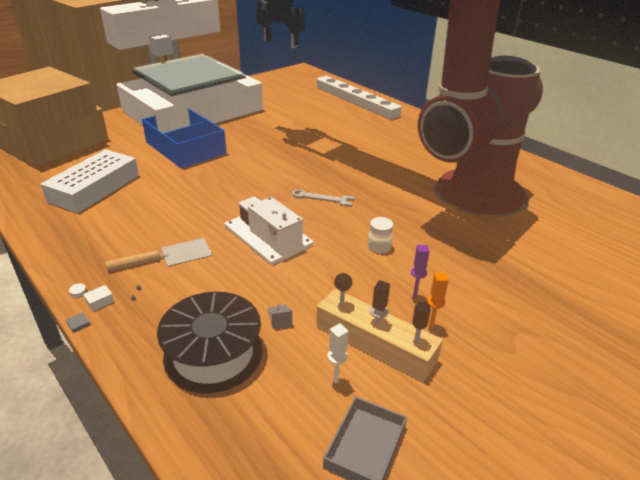

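View pics/top0.png

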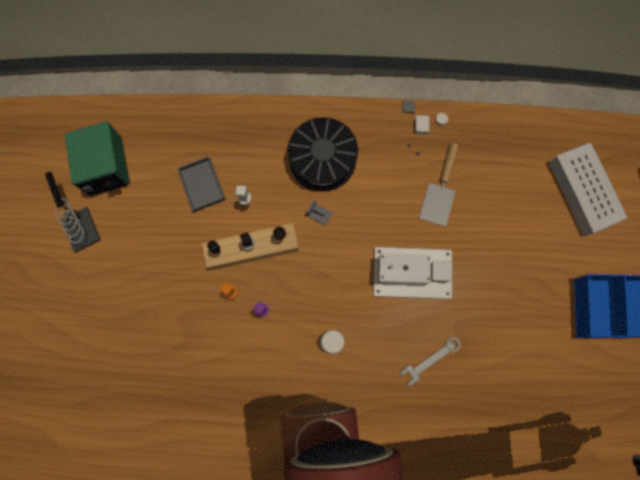

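The scene view shows the stand with the ball driver at about (343,283), the square-handled pin with its collar in the middle at (381,298), and the round driver at (421,316). In the top view the pin is at about (247,240) and the hole at about (405,268). I'll enlarge both areas.

Run:
```python
import cv2,pickle,numpy as np
t=pickle.load(open('top.pkl','rb'))['image'][:,:,::-1];s=pickle.load(open('scene.pkl','rb'))['image'][:,:,::-1]
def c(i,x,y,w,h,k):
    a=cv2.resize(i[y:y+h,x:x+w],None,fx=k,fy=k,interpolation=cv2.INTER_CUBIC)
    return cv2.convertScaleAbs(a,alpha=1.6)
top=np.hstack([c(t,195,215,110,60,4)[:240,:400],c(t,365,235,100,75,4)[:240]])
bot=np.hstack([c(s,310,235,133,100,3)[:300,:399],c(s,220,185,100,80,4)[:300]])
w=max(top.shape[1],bot.shape[1])
f=lambda a:cv2.copyMakeBorder(a,0,0,0,w-a.shape[1],0)
cv2.imwrite('pics/c1.png',np.vstack([f(top),f(bot)]))
```

```text
(no output)
```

View pics/c1.png

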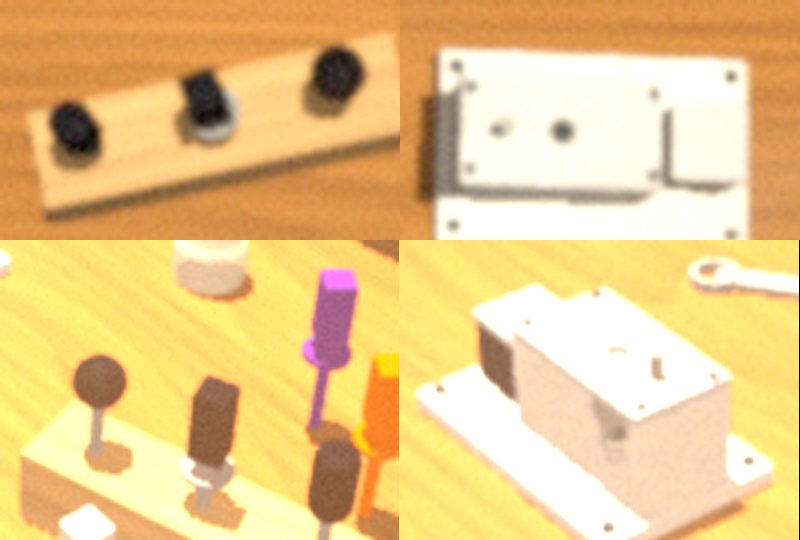

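The crops show the hole at top pixel (405.5, 267.8) and the post at about (390, 267), with the motor to the right (module -y). The pin is in the middle socket. Next I'll compute positions from both views.

```bash
cat > h.py <<'E'
import cv2,numpy as np,pickle
from workcell import get_obs, vision, r
def ray(d,px):
    u=cv2.undistortPoints(np.array([[px]],float),d['intrinsics'],d['dist_coeffs'])[0,0]
    v=d['R'].T@np.array([u[0],u[1],1]);return -d['R'].T@d['t'],v/np.linalg.norm(v)
def plane(d,px,z):
    c,v=ray(d,px);return c+v*(z-c[2])/v[2]
def tri(d1,p1,d2,p2):
    a,u=ray(d1,p1);b,v=ray(d2,p2)
    s=np.linalg.lstsq(np.c_[u,-v],b-a,rcond=None)[0]
    p,q=a+u*s[0],b+v*s[1];return (p+q)/2,np.linalg.norm(p-q)
def proj(d,X):
    return cv2.projectPoints(np.array([X],float),cv2.Rodrigues(d['R'])[0],d['t'],d['intrinsics'],d['dist_coeffs'])[0][0,0]
def blobs(d,roi,lo,hi,amin=20,k=4):
    x,y,w,h=roi;a=cv2.resize(d['image'][y:y+h,x:x+w],None,fx=k,fy=k,interpolation=cv2.INTER_CUBIC)
    m=cv2.inRange(a,np.array(lo),np.array(hi))
    out=[]
    for c in cv2.findContours(m,cv2.RETR_EXTERNAL,cv2.CHAIN_APPROX_NONE)[0]:
        A=cv2.contourArea(c)/k/k
        if A>amin:
            M=cv2.moments(c);out.append((A,np.array([M['m10'],M['m01']])/M['m00']/k+[x,y]-.5+.5/k,(c[:,0]+.5)/k+[x,y]-.5))
    return sorted(out,key=lambda b:b[1][0])
E
python3 - <<'E'
from h import *
np.set_printoptions(precision=1,suppress=True)
T=pickle.load(open('top.pkl','rb'));S=pickle.load(open('scene.pkl','rb'))
bt=blobs(T,(200,220,100,45),(0,0,0),(45,38,38));bs=blobs(S,(325,265,110,75),(0,0,0),(75,55,48))
for b in bt+bs:print(b[0],b[1],b[2].min(0),b[2].max(0))
for n,z,f in(('hole',75,(405.4,267.6)),('post',90,(390,267))):
    print(n,plane(T,f,z))
hs=blobs(T,(398,260,15,15),(0,0,0),(90,90,90),5);print('hole blobs',[(b[0],b[1],plane(T,b[1],75)) for b in hs])
print('scene hole',plane(S,(274.1,212.4),75))
print(T['image'][258:278,404,0],T['image'][268,385:415,0])
E
```

```text
90.65625 [213.4 247.2] [208.1 241.1] [218.6 252.9]
83.53125 [245.9 239.9] [241.1 233.1] [251.1 245.6]
93.28125 [278.8 233.2] [273.4 227.4] [284.1 238.9]
hole [ 522.8 -148.6   75. ]
post [ 520.7 -113.7   90. ]
hole blobs [(8.0, array([405.1, 267.4]), array([ 523.2, -148. ,   75. ]))]
scene hole [ 524. -148.   75.]
[173 171 172 171 170 165 152 124  93  76  79 103 136 161 172 174 174 171
 172 172] [172 167 146 126 118 122 139 155 167 171 173 172 173 171 171 172 165 144
 112  79  73  78  96 130 160 168 172 172 172 172]
```

Run:
```python
from h import *
np.set_printoptions(precision=1,suppress=True)
T=pickle.load(open('top.pkl','rb'));S=pickle.load(open('scene.pkl','rb'))
bt=blobs(T,(200,220,100,45),(0,0,0),(55,48,48))
bs=blobs(S,(325,265,110,75),(0,0,0),(105,62,52))
for b in bs:print(b[0],b[1],b[2].min(0),b[2].max(0))
print('px',S['image'][298,368:395].tolist())
for b,z in zip(bt,(105,107.5,100)):print(b[0],b[1],plane(T,b[1],z),cv2.minAreaRect(b[2].astype(np.float32)))
tb=[b for b in bs if b[0]>100]
if len(tb)==3:
  for i,j in((0,2),(1,1),(2,0)):print(tri(T,bt[j][1],S,tb[i][1]))
# pin handle edges rectified onto z=107.5
c=bt[1][2];P=np.array([plane(T,p,107.5)[:2] for p in c],np.float32);print('rect',cv2.minAreaRect(P),np.round(cv2.approxPolyDP(P[:,None],1.5,True)[:,0],0).tolist())
for n,roi,z in(('white',(230,180,25,20),130),):
  for b in blobs(T,roi,(170,165,150),(255,)*3,10):print(n,b[0],plane(T,b[1],z))
```

```text
29.03125 [344.3 286.2] [338.6 282.4] [350.4 289.4]
222.4375 [380.  298.2] [373.1 285.9] [387.9 309.6]
224.96875 [420.5 318. ] [413.1 305.4] [428.9 328.1]
px [[225, 151, 76], [226, 149, 75], [225, 148, 72], [223, 148, 74], [193, 125, 64], [120, 80, 51], [91, 61, 41], [87, 61, 38], [89, 63, 40], [91, 63, 43], [90, 61, 41], [90, 62, 44], [89, 57, 40], [86, 58, 38], [86, 60, 36], [87, 58, 36], [90, 62, 44], [88, 59, 39], [88, 61, 40], [109, 75, 48], [169, 110, 59], [220, 144, 75], [221, 145, 73], [220, 143, 69], [220, 144, 72], [217, 141, 71], [218, 141, 72]]
100.6875 [213.4 247.2] [548.5 256.2 105. ] ((213.28846740722656, 247.4423065185547), (13.901368141174316, 9.4722261428833), 52.12501525878906)
94.65625 [245.9 239.9] [565.7 188.6 107.5] ((245.45162963867188, 239.8357696533203), (12.665851593017578, 9.355216026306152), 70.01689147949219)
105.3125 [278.8 233.3] [583.5 121.2 100. ] ((278.96636962890625, 233.2932586669922), (10.933473587036133, 12.355316162109375), 11.309932708740234)
rect ((565.8856201171875, 189.4141845703125), (27.111412048339844, 19.407833099365234), 22.22446632385254) [[581.0, 189.0], [576.0, 200.0], [556.0, 196.0], [553.0, 192.0], [553.0, 185.0], [559.0, 177.0], [573.0, 183.0]]
white 25.09375 [667.1 202.7 130. ]
```

Emit:
apply_moves:
  increments: [0.05, -0.056, 0, 0, 0, 0, 0.6, 0.05, -0.056, 0, 0, 0, 0, 0.6, 0.05, -0.056, 0, 0, 0, 0, 0.6, 0.05, -0.056, 0, 0, 0, 0, 0.6, 0.05, -0.056, 0, 0, 0, 0, 0.6, 0.05, -0.056, 0, 0, 0, 0, 0.6, 0.05, -0.056, 0, 0, 0, 0, 0.6, 0.05, -0.056, 0, 0, 0, 0, 0.6]

```text
time: 0.77
tool_pos: [292.8, -337.5, 230.8]
eef_rot: [[0.969, 0.246, -0.0], [0.246, -0.969, 0.001], [-0.0, -0.001, -1.0]]
force: [0.4, -0.8, -0.4]
opening: 51.3
finger_force: 0.0
```

Emit:
apply_moves:
  increments: [0.05, -0.056, 0, 0, 0, 0, 0.6, 0.05, -0.056, 0, 0, 0, 0, 0.6, 0.05, -0.056, 0, 0, 0, 0, 0.6, 0.05, -0.056, 0, 0, 0, 0, 0.6, 0.05, -0.056, 0, 0, 0, 0, 0.6, 0.05, -0.056, 0, 0, 0, 0, 0.6, 0.05, -0.056, 0, 0, 0, 0, 0.6, 0.05, -0.056, 0, 0, 0, 0, 0.6]

```text
time: 1.43
tool_pos: [431.5, -71.1, 231.0]
eef_rot: [[0.969, 0.246, 0.0], [0.246, -0.969, -0.0], [0.0, 0.0, -1.0]]
force: [0.9, -0.4, -0.2]
opening: 51.0
finger_force: 0.0
```

Emit:
apply_moves:
  increments: [0.05, -0.056, 0, 0, 0, 0, 0.6, 0.05, -0.056, 0, 0, 0, 0, 0.6, 0.05, -0.056, 0, 0, 0, 0, 0.6, 0.05, -0.056, 0, 0, 0, 0, 0.6, 0.05, -0.056, 0, 0, 0, 0, 0.6, 0.05, -0.056, 0, 0, 0, 0, 0.6, 0.05, -0.056, 0, 0, 0, 0, 0.6, 0.05, -0.056, 0, 0, 0, 0, 0.6]

```text
time: 2.1
tool_pos: [570.2, 195.2, 230.6]
eef_rot: [[0.969, 0.247, -0.001], [0.247, -0.969, -0.0], [-0.001, 0.0, -1.0]]
force: [0.6, -0.6, 1.0]
opening: 51.0
finger_force: 0.0
```

Emit:
apply_moves:
  increments: [0, 0, 0, 0, 0, -0.0333, 0.6, 0, 0, 0, 0, 0, -0.0333, 0.6, 0, 0, 0, 0, 0, -0.0333, 0.6, 0, 0, 0, 0, 0, -0.0333, 0.6, 0, 0, 0, 0, 0, -0.0333, 0.6, 0, 0, 0, 0, 0, -0.0333, 0.6, 0, 0, 0, 0, 0, -0.0333, 0.6, 0, 0, 0, 0, 0, -0.0333, 0.6]

```text
time: 2.77
tool_pos: [569.6, 193.2, 230.6]
eef_rot: [[0.462, 0.887, -0.001], [0.887, -0.462, -0.0], [-0.001, -0.001, -1.0]]
force: [-0.3, 0.5, 0.5]
opening: 51.2
finger_force: 0.0
```

Emit:
apply_moves:
  increments: [0, 0, 0, 0, 0, -0.0333, 0.6, 0, 0, 0, 0, 0, -0.0333, 0.6, 0, 0, 0, 0, 0, -0.0333, 0.6, 0, 0, 0, 0, 0, -0.0333, 0.6, 0, 0, 0, 0, 0, -0.0333, 0.6, 0, 0, 0, 0, 0, -0.0333, 0.6, 0, 0, 0, 0, 0, -0.0333, 0.6, 0, 0, 0, 0, 0, -0.0333, 0.6]

```text
time: 3.43
tool_pos: [569.6, 193.2, 230.6]
eef_rot: [[-0.349, 0.937, -0.001], [0.937, 0.349, -0.0], [0.0, -0.001, -1.0]]
force: [0.8, -0.8, 0.2]
opening: 51.4
finger_force: 0.0
```

Run:
```python
from h import *
T=pickle.load(open('top.pkl','rb'));S=pickle.load(open('scene.pkl','rb'))
print(tri(T,(245.9,239.9),S,(380,298.2)),tri(T,(213.4,247.2),S,(420.5,318)),plane(S,(380,298.2),107.5))
# TCP consistency: where would tip appear; save crops of gripper
d=vision.get_image('scene');o=get_obs();print(proj(d,o['tool_pos']),o['tool_pos'])
x,y=proj(d,o['tool_pos']).astype(int);x0=max(0,x-80);y0=max(0,y-60)
a=cv2.resize(d['image'][y0:y0+180,x0:x0+160],None,fx=3,fy=3,interpolation=cv2.INTER_CUBIC);cv2.imwrite('pics/g1.png',a[:,:,::-1]);print(x0,y0)
```

```text
(array([567.24479216, 188.85163243, 101.83564106]), np.float64(1.1546672869688441)) (array([549.88108126, 257.08229217,  99.38157982]), np.float64(0.7212496741222281)) [572.50851863 192.41663099 107.5       ]
[389.54292768 233.15875178] [569.57834304 193.2556482  230.57289624]
309 173
```

View pics/g1.png

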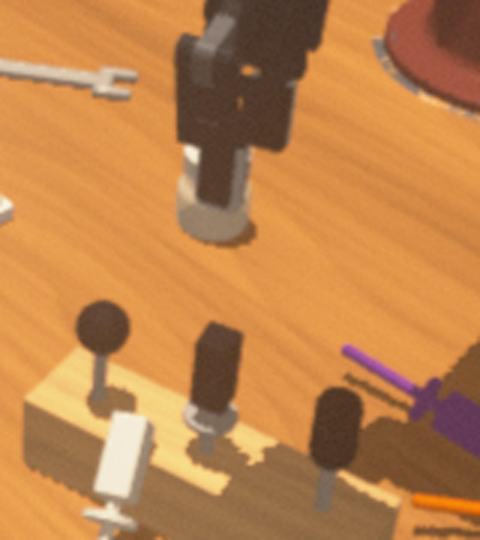

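The gripper hangs over the pin as planned. The purple and orange look-alikes now lie flat, and the white one looks tilted, so I'll check the full picture.

Run:
```python
from h import *
d=vision.get_image('scene');cv2.imwrite('pics/s2.png',d['image'][200:440,260:580,::-1].repeat(2,0).repeat(2,1))
b=blobs(d,(320,300,60,90),(170,165,150),(255,)*3,10);print([(x[0],x[1],x[2].min(0),x[2].max(0)) for x in b],get_obs()['time'])
```

```text
[(125.25, array([339.48685961, 367.02104125]), array([334.125, 351.125]), array([344.875, 382.625])), (49.21875, array([344.48537037, 343.90420635]), array([336.375, 340.125]), array([352.375, 347.125])), (324.9375, array([348.91118484, 323.80291883]), array([340.125, 309.875]), array([357.875, 338.375])), (18.03125, array([371.88048816, 310.61821202]), array([369.625, 307.125]), array([375.875, 315.625]))] 3.5333
```

View pics/s2.png

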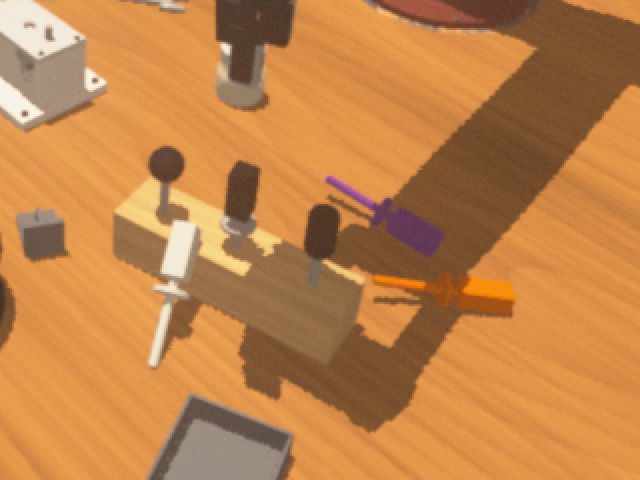

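Run:
```python
from h import *
d=pickle.load(open('scene.pkl','rb'))
t=plane(d,(337.5,381.5),3);print(t)
for z in(55,60,65,70,75,80,90):
    p=plane(d,(352,312),z);print(z,p,np.linalg.norm(p-t))
```

```text
[671.70796643 209.28408115   3.        ]
55 [587.18615659 149.05321015  55.        ] 116.08485758325035
60 [591.02536674 152.65594618  60.        ] 113.86583141128666
65 [594.86457688 156.25868222  65.        ] 112.07408018282568
70 [598.70378703 159.86141826  70.        ] 110.7303473202001
75 [602.54299717 163.4641543   75.        ] 109.85107495814819
80 [606.38220731 167.06689033  80.        ] 109.44745773316113
90 [614.0606276  174.27236241  90.        ] 110.081951848536
```

The look-alikes were standing loose and toppled on their own. The white one leans on the stand's edge at about z 70 mm, clear of where the fingers go. I'll descend on the pin.

Emit:
apply_moves:
  increments: [-0.006, -0.0078, 0, 0, 0, 0, 0.6, 0, 0, 0.04, 0, 0, 0, 0.6, 0, 0, 0.04, 0, 0, 0, 0.6, 0, 0, 0.04, 0, 0, 0, 0.6, 0, 0, 0.04, 0, 0, 0, 0.6, 0, 0, 0.04, 0, 0, 0, 0.6, 0, 0, 0.04, 0, 0, 0, 0.6, 0, 0, 0.04, 0, 0, 0, 0.6]

```text
time: 4.2
tool_pos: [567.0, 188.8, 90.3]
eef_rot: [[-0.342, 0.94, -0.0], [0.94, 0.342, -0.0], [-0.0, -0.0, -1.0]]
force: [0.6, 0.8, -0.6]
opening: 51.1
finger_force: 0.0
```

Emit:
apply_moves:
  increments: [0, 0, 0.003, 0, 0, 0, 0.45, 0, 0, 0, 0, 0, 0, 0.38, 0, 0, 0, 0, 0, 0, 0.36, 0, 0, 0, 0, 0, 0, 0.33]
  newtons: 20

```text
time: 4.53
tool_pos: [568.5, 189.4, 91.8]
eef_rot: [[-0.344, 0.939, 0.003], [0.939, 0.344, 0.001], [-0.0, 0.003, -1.0]]
force: [-0.2, 0.7, 0.8]
opening: 28.1
finger_force: 0.0
```

Emit:
apply_moves:
  increments: [0, 0, 0, 0, 0, 0, 0.28, 0, 0, 0, 0, 0, 0, 0.24, 0, 0, 0, 0, 0, 0, 0.2, 0, 0, 0, 0, 0, 0, 0.2]

```text
time: 4.87
tool_pos: [567.9, 189.3, 91.3]
eef_rot: [[-0.345, 0.939, 0.001], [0.939, 0.345, 0.0], [-0.0, 0.001, -1.0]]
force: [-2.4, -1.6, 6.1]
opening: 19.6
finger_force: 21.9
```

Emit:
apply_moves:
  increments: [0, 0, 0, 0, 0, 0, 0, 0, 0, 0, 0, 0, 0, 0, 0, 0, 0, 0, 0, 0, 0, 0, 0, 0, 0, 0, 0, 0]
  newtons: 70

```text
time: 5.2
tool_pos: [567.9, 189.3, 91.3]
eef_rot: [[-0.345, 0.939, 0.001], [0.939, 0.345, 0.0], [-0.0, 0.001, -1.0]]
force: [-2.3, -1.2, 5.9]
opening: 19.2
finger_force: 68.2
```

Emit:
apply_moves:
  increments: [0, 0, -0.01, 0, 0, 0, 0, 0, 0, -0.02, 0, 0, 0, 0, 0, 0, -0.04, 0, 0, 0, 0, 0, 0, -0.05, 0, 0, 0, 0, 0, 0, -0.05, 0, 0, 0, 0, 0, 0, -0.05, 0, 0, 0, 0, 0, 0, -0.05, 0, 0, 0, 0, 0, 0, -0.03, 0, 0, 0, 0]

```text
time: 5.87
tool_pos: [568.2, 189.4, 243.9]
eef_rot: [[-0.345, 0.939, 0.004], [0.939, 0.345, 0.001], [-0.001, 0.004, -1.0]]
force: [-0.5, 0.4, -0.7]
opening: 19.0
finger_force: 69.4
```

Emit:
apply_moves:
  increments: [-0.03, -0.0158, 0, 0, 0, 0, 0, -0.06, -0.0317, 0, 0, 0, 0, 0, -0.06, -0.0317, 0, 0, 0, 0, 0, -0.06, -0.0317, 0, 0, 0, 0, 0, -0.06, -0.0317, 0, 0, 0, 0, 0, -0.06, -0.0317, 0, 0, 0, 0, 0, -0.06, -0.0317, 0, 0, 0, 0, 0, -0.06, -0.0317, 0, 0, 0, 0, 0]

```text
time: 6.53
tool_pos: [532.7, -64.4, 240.3]
eef_rot: [[-0.345, 0.939, 0.0], [0.939, 0.345, 0.0], [-0.0, 0.0, -1.0]]
force: [-0.1, 0.1, -0.7]
opening: 19.0
finger_force: 69.4
```

Emit:
apply_moves:
  increments: [-0.06, -0.0317, 0, 0, 0, 0, 0, -0.06, -0.0317, 0, 0, 0, 0, 0, -0.03, -0.0158, 0, 0, 0, 0, 0, 0, 0, 0.04, 0, 0, 0, 0, 0, 0, 0.04, 0, 0, 0, 0, 0, 0, 0.02, 0, 0, 0, 0, 0, 0, 0, 0, 0, 0, 0]

```text
time: 7.12
tool_pos: [520.1, -146.3, 186.7]
eef_rot: [[-0.344, 0.939, -0.005], [0.939, 0.344, 0.002], [0.004, -0.004, -1.0]]
force: [-1.0, 0.6, -1.2]
opening: 19.5
finger_force: 69.4
```

Run:
```python
from h import *
o=get_obs();R=o['eef_rot'];tp=o['tool_pos'];print(tp,R[:,2])
tip=tp+R[:,2]*76.3;print('tip',tip)
S=vision.get_image('scene');T=vision.get_image('top');pickle.dump((S,T),open('v3.pkl','wb'))
print('scene tip px pred',proj(S,tip),'hole px',proj(S,(523.4,-148,75)),'collar',proj(S,tip+[0,0,59]),'top: tip',proj(T,tip),'collar',proj(T,tip+[0,0,59]))
a=cv2.resize(S['image'][140:260,200:340],None,fx=4,fy=4,interpolation=cv2.INTER_CUBIC)
cv2.imwrite('pics/s3.png',a[:,:,::-1])
```

```text
[ 520.0865218  -146.32070646  186.69192315] [-0.00539595  0.00243608 -0.99998247]
tip [ 519.67481044 -146.13483358  110.39326035]
scene tip px pred [275.86676294 197.15073233] hole px [274.32301568 212.29887208] collar [275.02729553 170.94078811] top: tip [406.98619162 266.38762294] collar [411.93384342 261.64303083]
```

View pics/s3.png

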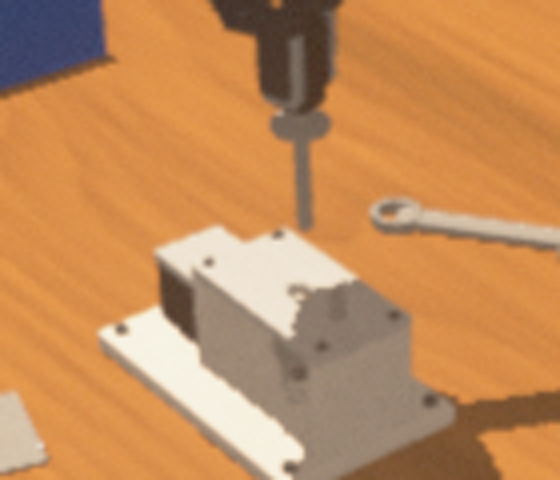

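The picture shows the tip at about (276.6,196.9) and the collar at (274.9,170.9), both within 1 px of the prediction. The hole is at (274.6,212.6), so the frames agree to about 1 mm. I'll correct toward the hole.

Emit:
apply_moves:
  increments: [0, 0, 0, 0, 0, 0, 0, 0, 0, 0, 0, 0, 0, 0, 0, 0, 0, 0, 0, 0, 0]

```text
time: 7.47
tool_pos: [522.7, -147.1, 191.2]
eef_rot: [[-0.345, 0.939, 0.002], [0.939, 0.345, -0.001], [-0.002, 0.002, -1.0]]
force: [-0.7, -0.9, -0.9]
opening: 19.0
finger_force: 69.4
```

Emit:
apply_moves:
  increments: [-0.0027, 0.0009, 0, 0, 0, 0, 0, 0, 0, 0.03, 0, 0, 0, 0, 0, 0, 0.03, 0, 0, 0, 0, 0, 0, 0.006, 0, 0, 0, 0, 0, 0, 0, 0, 0, 0, 0, 0, 0, 0, 0, 0, 0, 0, 0, 0, 0, 0, 0, 0, 0]

```text
time: 8.05
tool_pos: [523.5, -148.4, 158.0]
eef_rot: [[-0.345, 0.939, 0.002], [0.939, 0.345, -0.001], [-0.001, 0.001, -1.0]]
force: [0.1, 0.8, -0.7]
opening: 19.4
finger_force: 69.4
```

Run:
```python
from h import *
o=get_obs();R=o['eef_rot'];tp=o['tool_pos'];print(tp,R[:,2])
tip=tp+R[:,2]*76.3;print('tip',tip)
S=vision.get_image('scene')
print('scene tip px pred',proj(S,tip),'hole px',proj(S,(523.4,-148,75)),'collar',proj(S,tip+[0,0,59]))
a=cv2.resize(S['image'][170:230,240:310],None,fx=8,fy=8,interpolation=cv2.INTER_CUBIC)
cv2.imwrite('pics/s4.png',a[:,:,::-1])
```

```text
[ 523.50582775 -148.44196447  158.0172785 ] [ 1.64791981e-03 -6.96008109e-04 -9.99998400e-01]
tip [ 523.63156403 -148.49506989   81.71740058]
scene tip px pred [273.98736616 209.44832917] hole px [274.32301568 212.29887208] collar [273.0975794 184.0602002]
```

View pics/s4.png

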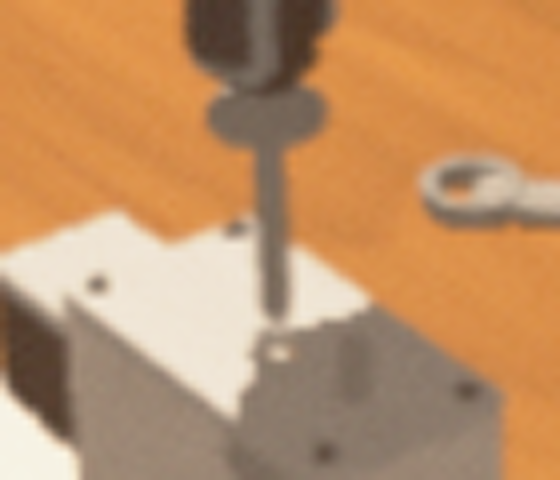

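The tip is at (274.0,209.3), matching the prediction. The visible hole centre is at about (274.2,213.1), slightly nearer the camera than my estimate. The top view also read the pin about 2 mm short in x, so I'll shift to about (525,-147.2).

Emit:
apply_moves:
  increments: [0.0012, 0.0036, 0, 0, 0, 0, 0, 0, 0, 0, 0, 0, 0, 0, 0, 0, 0.008, 0, 0, 0, 0, 0, 0, 0.008, 0, 0, 0, 0, 0, 0, 0.006, 0, 0, 0, 0, 0, 0, 0, 0, 0, 0, 0, 0, 0, 0, 0, 0, 0, 0]

```text
time: 8.68
tool_pos: [524.0, -146.9, 145.1]
eef_rot: [[-0.345, 0.939, -0.001], [0.939, 0.345, 0.0], [0.001, -0.001, -1.0]]
force: [-0.4, 1.0, 0.1]
opening: 19.4
finger_force: 69.4
```

It is in the hole with no contact force. I'll go down to just above the cap.

Emit:
apply_moves:
  increments: [0, 0, 0.01, 0, 0, 0, 0, 0, 0, 0.01, 0, 0, 0, 0, 0, 0, 0.01, 0, 0, 0, 0, 0, 0, 0.008, 0, 0, 0, 0, 0, 0, 0, 0, 0, 0, 0, 0, 0, 0, 0, 0, 0, 0, 0, 0, 0, 0, 0, 0, 0]

```text
time: 9.27
tool_pos: [524.4, -147.0, 126.9]
eef_rot: [[-0.345, 0.939, 0.0], [0.939, 0.345, -0.0], [-0.0, 0.0, -1.0]]
force: [0.5, -0.3, -0.2]
opening: 19.3
finger_force: 69.4
```

Emit:
apply_moves:
  increments: [0, 0, 0.008, 0, 0, 0, 0, 0, 0, 0, 0, 0, 0, 0, 0, 0, 0, 0, 0, 0, 0, 0, 0, 0, 0, 0, 0, 0]

```text
time: 9.6
tool_pos: [524.3, -147.0, 122.8]
eef_rot: [[-0.345, 0.939, 0.0], [0.939, 0.345, 0.0], [-0.0, 0.0, -1.0]]
force: [-1.0, 0.2, -0.4]
opening: 19.6
finger_force: 69.4
```

Emit:
apply_moves:
  increments: [0, 0, 0.006, 0, 0, 0, 0, 0, 0, 0, 0, 0, 0, 0, 0, 0, 0, 0, 0, 0, 0, 0, 0, 0, 0, 0, 0, 0]

```text
time: 9.93
tool_pos: [524.8, -147.2, 120.5]
eef_rot: [[-0.345, 0.939, 0.001], [0.939, 0.345, -0.0], [-0.001, 0.001, -1.0]]
force: [0.7, 0.8, 2.2]
opening: 19.1
finger_force: 69.8
```

Emit:
apply_moves:
  increments: [0, 0, 0.006, 0, 0, 0, 0, 0, 0, 0, 0, 0, 0, 0, 0, 0, 0, 0, 0, 0, 0, 0, 0, 0, 0, 0, 0, 0]

```text
time: 10.27
tool_pos: [524.8, -147.2, 117.2]
eef_rot: [[-0.345, 0.939, 0.001], [0.939, 0.345, -0.0], [-0.001, 0.001, -1.0]]
force: [0.8, -0.1, 3.1]
opening: 18.9
finger_force: 70.1
```

Emit:
apply_moves:
  increments: [0, 0, 0.006, 0, 0, 0, 0, 0, 0, 0, 0, 0, 0, 0, 0, 0, 0, 0, 0, 0, 0, 0, 0, 0, 0, 0, 0, 0]

```text
time: 10.6
tool_pos: [524.7, -147.2, 114.1]
eef_rot: [[-0.345, 0.939, 0.001], [0.939, 0.345, -0.0], [-0.001, 0.001, -1.0]]
force: [1.5, -1.2, 4.2]
opening: 19.2
finger_force: 70.2
```

Contact came where predicted (TCP about 121.3) and the force agrees with the spring. I'll take the remaining 4.8 mm.

Emit:
apply_moves:
  increments: [0, 0, 0.005, 0, 0, 0, 0, 0, 0, 0.0046, 0, 0, 0, 0, 0, 0, 0, 0, 0, 0, 0, 0, 0, 0, 0, 0, 0, 0, 0, 0, 0, 0, 0, 0, 0]

```text
time: 11.02
tool_pos: [524.7, -147.1, 109.3]
eef_rot: [[-0.345, 0.939, 0.001], [0.939, 0.345, -0.0], [-0.001, 0.001, -1.0]]
force: [1.9, -0.9, 5.5]
opening: 19.4
finger_force: 70.3
```

Run:
```python
from h import *
f=[]
for i in range(6):
    S=vision.get_image('scene');o=get_obs();f.append(np.r_[o['tool_pos'][2],o['force'],o['time']])
print(np.round(f,2),np.mean(f,0))
tp=o['tool_pos'];print(tp)
for n,X in(('collar under',tp-[0,0,19.3]),('post',(tp[0],tp[1]+32,90)),('collar ax@90',(tp[0],tp[1],90))):print(n,proj(S,X))
a=cv2.resize(S['image'][170:230,240:310],None,fx=8,fy=8,interpolation=cv2.INTER_CUBIC)
cv2.imwrite('pics/s5.png',cv2.convertScaleAbs(a[:,:,::-1],alpha=1.4))
```

```text
[[ 1.0935e+02  1.0600e+00 -6.9000e-01  4.9400e+00  1.1070e+01]
 [ 1.0939e+02  1.6000e+00  9.0000e-02  6.1800e+00  1.1120e+01]
 [ 1.0937e+02  1.1500e+00 -8.5000e-01  6.0500e+00  1.1170e+01]
 [ 1.0936e+02  1.2100e+00 -5.2000e-01  5.4500e+00  1.1220e+01]
 [ 1.0936e+02  1.4500e+00 -1.1900e+00  5.5400e+00  1.1270e+01]
 [ 1.0938e+02  6.4000e-01 -3.2000e-01  5.6000e+00  1.1320e+01]] [109.36757456   1.18500737  -0.58058655   5.62651051  11.1917    ]
[ 524.71493235 -147.14692926  109.37782079]
collar under [273.8350869  206.41080575]
post [283.56619886 213.19043348]
collar ax@90 [273.83623601 206.44352748]
```

View pics/s5.png

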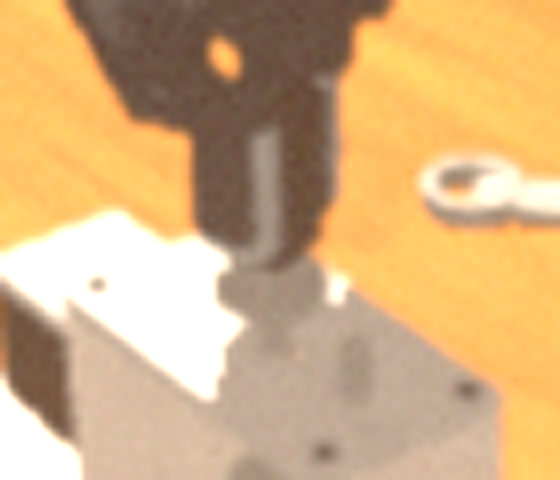

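The pin is in the hole with its collar beside the gauge post. Kinematics give 11.9 mm of travel and the force about 11.4 mm. I'll nudge 0.2 mm and hold for over three seconds.

Emit:
apply_moves:
  increments: [0, 0, 0.0004, 0, 0, 0, 0, 0, 0, 0, 0, 0, 0, 0, 0, 0, 0, 0, 0, 0, 0, 0, 0, 0, 0, 0, 0, 0, 0, 0, 0, 0, 0, 0, 0, 0, 0, 0, 0, 0, 0, 0, 0, 0, 0, 0, 0, 0, 0, 0, 0, 0, 0, 0, 0, 0]

```text
time: 11.98
tool_pos: [524.7, -147.2, 109.2]
eef_rot: [[-0.345, 0.939, 0.001], [0.939, 0.345, -0.0], [-0.001, 0.001, -1.0]]
force: [1.7, -0.2, 5.4]
opening: 19.0
finger_force: 70.3
```

Emit:
apply_moves:
  increments: [0, 0, 0, 0, 0, 0, 0, 0, 0, 0, 0, 0, 0, 0, 0, 0, 0, 0, 0, 0, 0, 0, 0, 0, 0, 0, 0, 0, 0, 0, 0, 0, 0, 0, 0, 0, 0, 0, 0, 0, 0, 0, 0, 0, 0, 0, 0, 0, 0, 0, 0, 0, 0, 0, 0, 0]

```text
time: 12.65
tool_pos: [524.7, -147.2, 109.2]
eef_rot: [[-0.345, 0.939, 0.001], [0.939, 0.345, -0.0], [-0.001, 0.001, -1.0]]
force: [1.4, -0.1, 5.3]
opening: 19.2
finger_force: 70.3
```

Emit:
apply_moves:
  increments: [0, 0, 0, 0, 0, 0, 0, 0, 0, 0, 0, 0, 0, 0, 0, 0, 0, 0, 0, 0, 0, 0, 0, 0, 0, 0, 0, 0, 0, 0, 0, 0, 0, 0, 0, 0, 0, 0, 0, 0, 0, 0, 0, 0, 0, 0, 0, 0, 0, 0, 0, 0, 0, 0, 0, 0]

```text
time: 13.32
tool_pos: [524.7, -147.2, 109.2]
eef_rot: [[-0.345, 0.939, 0.001], [0.939, 0.345, -0.0], [-0.001, 0.001, -1.0]]
force: [1.2, 0.2, 6.7]
opening: 19.4
finger_force: 70.3
```

Emit:
apply_moves:
  increments: [0, 0, 0, 0, 0, 0, 0, 0, 0, 0, 0, 0, 0, 0, 0, 0, 0, 0, 0, 0, 0, 0, 0, 0, 0, 0, 0, 0, 0, 0, 0, 0, 0, 0, 0, 0, 0, 0, 0, 0, 0, 0, 0, 0, 0, 0, 0, 0, 0, 0, 0, 0, 0, 0, 0, 0]

```text
time: 13.98
tool_pos: [524.7, -147.1, 109.2]
eef_rot: [[-0.345, 0.939, 0.001], [0.939, 0.345, -0.0], [-0.001, 0.001, -1.0]]
force: [1.2, -0.7, 6.4]
opening: 19.3
finger_force: 70.3
```

Emit:
apply_moves:
  increments: [0, 0, 0, 0, 0, 0, 0, 0, 0, 0, 0, 0, 0, 0, 0, 0, 0, 0, 0, 0, 0, 0, 0, 0, 0, 0, 0, 0, 0, 0, 0, 0, 0, 0, 0, 0, 0, 0, 0, 0, 0, 0, 0, 0, 0, 0, 0, 0, 0, 0, 0, 0, 0, 0, 0, 0]

```text
time: 14.65
tool_pos: [524.7, -147.2, 109.2]
eef_rot: [[-0.345, 0.939, 0.001], [0.939, 0.345, -0.0], [-0.001, 0.001, -1.0]]
force: [1.4, 0.9, 5.9]
opening: 18.9
finger_force: 70.3
```

Emit:
apply_moves:
  increments: [0, 0, 0, 0, 0, 0, 0, 0, 0, 0, 0, 0, 0, 0, 0, 0, 0, 0, 0, 0, 0, 0, 0, 0, 0, 0, 0, 0, 0, 0, 0, 0, 0, 0, 0, 0, 0, 0, 0, 0, 0, 0, 0, 0, 0, 0, 0, 0, 0, 0, 0, 0, 0, 0, 0, 0]

```text
time: 15.32
tool_pos: [524.7, -147.2, 109.2]
eef_rot: [[-0.345, 0.939, 0.001], [0.939, 0.345, -0.0], [-0.001, 0.001, -1.0]]
force: [0.4, 0.2, 6.6]
opening: 19.0
finger_force: 70.3
```

Held for 4 s at an average of about 6.1 N plus the pin's weight, which is half travel. I'll hand it in.

```bash
python3 -c "
from workcell import ticket
print(ticket.finish_job())"
```

```text
the job is handed in; nothing more can be done
None
```

I handed the job in with the pin still gripped and the plunger held about 12 mm down (judged from arm position and push force) for about 4 s, never near bottoming; the loose purple, orange and white look-alikes toppled early on, apparently by themselves with the gripper about 100 mm above them, and I left them where they fell.

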